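Lock the revolving carving stand

ROBOT

A 6-joint arm with a two-finger parallel gripper is mounted at the origin on the work surface. World frame = base frame: x ahead of the robot, y to its left, z up, the work surface at z = 0. Lengths are in mm, angles in rad, forces in N, time in s.
With the tool pointing down it reaches from about 350 to 975 mm from the base axis. Payload 17.4 kg.
Tool frame: the origin (TCP) lies between the finger pads; the fingertips stand 14 mm ahead of it and the grasp point (between the pads) lies 5 mm behind it; z points along the fingers, y is the line along which they close (so a half turn about z gives the same grasp; the last joint's range is limited). The gripper opens to 85 mm and grips with 20 to 120 N. Pads are 22 mm wide; open, the fingers measure 114 mm over their backs; the gripper's body (76 mm by 85 mm) begins 54 mm behind the grasp point. The pads swing forward as they close: fully open they stand 13 mm farther back than shut.
Start: joints at [1.149, 0.116, 1.442, -0, 1.584, -0.038], TCP at [252.76, 625.895, 214.803] pointing down, gripper open.
Joint ranges: [-2.83, 2.83], [-0.83, 2.19], [0.07, 2.5], [-1.14, 4.28], [0.01, 3], [-2.97, 2.97]. Speed limits (rad/s): [1.89, 1.89, 2.22, 3.14, 3.14, 3.14].

INTERFACE

Orientations are given as a rotation vector (axis times angle).
In Python, from station import monitor, optics, ticket gives the robot as it stands.
- The arm moves only by the tool play_rows, never from a script. Its argument "moves" is a list of rows, each a list of 3 entries, a list of its own where there are three numbers: the finger opening in m, from 0 to 0.0854, then the shift along the tool's x, y, z in m, then the turn, a rotation vector about the tool's x, y, z in degrees. A call has 1 to 20 rows; each row is the pose to reach, as a shift and turn from the pose commanded when the call began, along the tool's axes at that moment; what a row does not reach only later rows make up. A row lasts 1/10 s, in which the tool goes at most 50 mm and 8.59 degrees, less where a joint would pass 70% of its speed; a pose out of reach is approached as far as the arm can. A call with a gripper value outside its range is refused whole. The fingers move at their own pace and stop on an object; "squeeze" is the grip in N (left out, the last holds). Time passes only in rows, so rows that repeat a pose let the fingers close. It gives the time, the measured TCP pose, the force, the opening and the grip force at its end, in the units of the state.
- monitor.get_state(): the state, without advancing time (a new reading comes with each control period).
- optics.capture(name): name is "scene" or "side" or "wrist"; returns a dict with "color" (480x640x3 uint8, blue, green, red), "K" (3x3 intrinsics, pixels), "world_from_camera" (4x4, takes a point from camera to world coordinates); the wrist camera has in their place "hand_eye" (4x4, takes a point from camera to tool coordinates, whose origin is the TCP and whose axes are the flange's). Camera axes: x right, y down, z forward; pixel columns grow to the right and rows downward; lengths in mm; the calibration is good to about 2 mm. A picture is of the moment at which its call begins: read the wrist's pose just before it. There is no depth.
- ticket.finish_job(): hands the job in; it is judged then, once.
The state is a dict: "t": time; "joint_pos": joint angles; "qvel": joint speeds; "effort": joint torques, N m; "position": TCP position; "eef_rot": TCP orientation; "contact_force": force on the tool from outside, world axes, zero at the start; "moment": the same for the moment, N m; "gripper_width": finger opening in mm; "finger_force": force on a finger pad.
Only numpy, scipy, OpenCV 4.12 (cv2) and the standard library are available. Lean on these libraries where they do the work, as an engineer would, in place of code of your own. Each camera call takes 0.05 s, during which the arm holds its last target. There are 200 camera calls.

TASK

Lock the revolving carving stand so that it can no longer turn: push its turning peg round with the fingertips until the slot in the disc's rim lines up with the lock bolt, then push on the bolt's thumb plate until the bolt is fully home in the slot. The small lion only stands on the rubber pad: let it ride round with the disc, neither shifted on the pad nor picked up, and leave the big lion, chisel, hammer and wax tin where they are.

Things in the scene. Friction and masses are not known exactly. Their poses are not given: they have to be found in the camera images.
- stand: Fixed dark iron foot of the carving stand, 170 mm across, with an arm 50 mm wide, 12 mm high along its own -y axis (to the robot's right, within 30 degrees), reaching 250 mm from the axis. The bolt's guide block stands on the arm 140 to 187 mm from the axis, 56 mm wide, top 66 mm above the bench. Origin on the bench, on the disc's vertical turning axis; z up.
- stand_axis (a point): Point on the disc's vertical turning axis, at the top face of the black rubber pad, 62 mm above the bench. Does not move.
- stand_disc (a joint): Turn (rad) of the steel disc, 240 mm across, 14 mm thick, top 59 mm above the bench. Counter-clockwise from above is positive; 0: its one slot points at the bolt. Starts at -1.4 to -0.5. Turns both ways, stays where left (friction 0.25 N m, some 2.6 N at the peg). Slot 22 mm wide, 33 mm deep; the bolt finds its way in when the disc is within 0.05 rad, else it butts on the rim.
- peg_mid (a point): Middle of the turning peg: upright round wooden grip, 24 mm thick, 98 mm from the turning axis, from 59 to 129 mm above the bench; this point is on its centre line, 94 mm up. Rides with the disc, a quarter turn clockwise (from above) of the slot: at joint 0 it is on the base's -x side, towards the robot. The only upright post at the rim.
- slot_mouth (a point): Middle of the slot's open mouth at the disc's rim, on the top face (59 mm above the bench), 120 mm from the axis. Rides with the disc.
- stand_bolt (a joint): Travel of the lock bolt (m) towards the disc's axis, along the base's own +y: starts drawn back at 0 to 0.006; 0.040 is fully home, when the thumb plate meets the guide block. Friction about 3.5 N; stays where it is left. Its tip is 11 mm clear of the rim at 0 and 29 mm inside the slot at home.
- bolt_push (a point): Centre of the outer face of the bolt's thumb plate, where one pushes: upright steel plate 34 mm wide, 8 mm thick, from 45 to 97 mm above the bench, at the bolt's outer end. This point is 71 mm above the bench, 235 mm from the axis when the joint reads 0. Moves with the bolt; push it level, straight at the stand's axis.
- bolt_tip (a point): Tip of the bolt's nose, 52 mm above the bench, 131 mm from the axis when the joint reads 0. The bolt is a flat steel bar 16 mm wide, 10 mm thick; its nose tapers to 7 mm over the last 12 mm.
- carving_mid (a point): Small lion carving standing loose in the middle of the rubber pad (120 mm across): square wooden plinth 70 mm wide, 26 mm high, with a seated lion; 76 mm tall in all, top 138 mm above the bench. Point at its centre, half-way up; z is its upright axis. About 220 g.
- big_lion_mid (a point): Bystander: a second, bigger lion carving (plinth 80 mm wide, 140 mm tall in all) standing loose on the bench to the left of the disc; point at its centre half-way up.
- chisel_mid (a point): Bystander: chisel lying on the bench beside the bolt on the far side, 215 mm long with a turned wooden handle; point near its middle, 12 mm up.
- hammer_mid (a point): Bystander: hammer lying on the bench beside the bolt on the robot's side, 240 mm long; point near its middle, 12 mm up.
- wax_tin_mid (a point): Bystander: round flat metal tin, 72 mm across and 30 mm high, on the bench to the left of the disc, nearer the robot; point at its centre half-way up.
Things that resemble listed ones, but are neither listed nor needed, are in the scene too. Leave any pink or red look-alike of the part that bears carving_mid alone.

How it is judged:
By the outcome, as a careful person would: the job done as asked, in the order asked, and still so for the second after the job is handed in, with the robot touching nothing.
It also fails if it takes over 54 s, if anything falls off the work surface, if the arm or the gripper's body presses on something with over 40 N, if the wrist force passes 120 N, or if a joint passes its speed limit or range.

## Working session

There is one attempt and no reset: what is moved stays moved. The work goes in short steps, Python scripts to look and compute and a tool call to move; the robot and the scene stay as the last step left them, time stands still between calls to the robot, and variables do not carry over. Pictures are saved under pics/ and viewed, at most 10 in all, crops included, and the job is handed in when it is done.

Besides the shell and the picture viewer there is one more tool, called after "Emit:" by a JSON object that holds its "fn" and its "kwargs", one argument or row to a line. play_rows: Moves the arm, as the interface text tells. Its arguments: {"type":"object","properties":{"moves":{"type":"array"},"squeeze":{"type":"number"}},"required":["moves"]}

```bash
mkdir -p pics
python3 - <<'E'
from station import monitor, optics, ticket
import cv2,numpy as np
s=monitor.get_state();print({k:np.round(v,3).tolist() for k,v in s.items()})
for n in("scene","side"):
    c=optics.capture(n);cv2.imwrite(f"pics/{n}0.png",c["color"]);print(n,c["K"],c["world_from_camera"])
E
```

```text
{'t': 0.0, 'joint_pos': [1.149, 0.116, 1.442, 0.0, 1.584, -0.038], 'qvel': [-0.0, -0.0, -0.001, 0.002, 0.0, 0.0], 'effort': [-0.003, -73.198, -63.248, -0.0, 0.006, -0.0], 'position': [252.67, 625.69, 214.045], 'eef_rot': [-0.599, -3.084, 0.002], 'contact_force': [-0.046, 0.207, 0.875], 'moment': [-0.001, -0.017, -0.029], 'finger_force': 0.0, 'gripper_width': 85.65}
scene [[515.93776046   0.         316.55146011]
 [  0.         515.93776046 244.16979285]
 [  0.           0.           1.        ]] [[ 2.41356906e-01  5.89589276e-01 -7.70799150e-01  1.37464613e+03]
 [ 9.70156750e-01 -1.27526662e-01  2.06234891e-01 -1.07373717e+02]
 [ 2.32964377e-02 -7.97572214e-01 -6.02773456e-01  6.97560562e+02]
 [ 0.00000000e+00  0.00000000e+00  0.00000000e+00  1.00000000e+00]]
side [[514.26102841   0.         320.6034033 ]
 [  0.         514.26102841 243.40006523]
 [  0.           0.           1.        ]] [[-9.85331613e-01 -1.09301384e-01  1.31052735e-01  4.85087386e+02]
 [-1.70619764e-01  6.16401293e-01 -7.68725141e-01  8.56129211e+02]
 [ 3.24164626e-03 -7.79809370e-01 -6.26008656e-01  7.05622975e+02]
 [ 0.00000000e+00  0.00000000e+00  0.00000000e+00  1.00000000e+00]]
```

View pics/scene0.png

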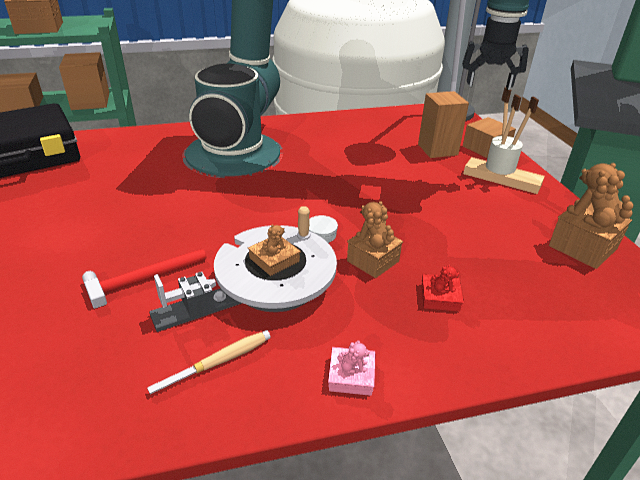

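View pics/side0.png

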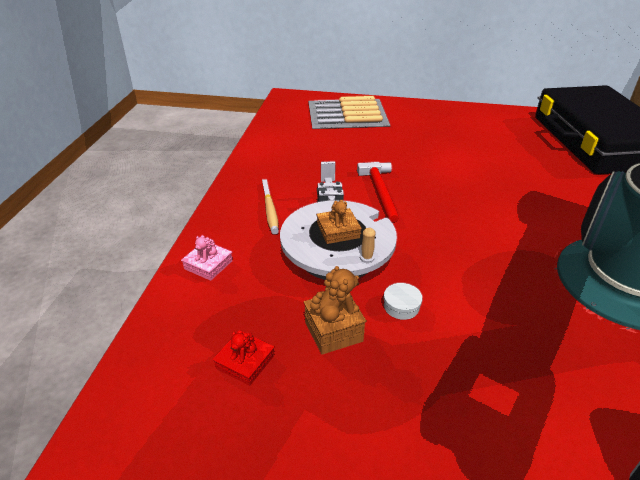

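The side view shows the disc at about (339,238), with the slot at (378,214), the peg at (369,245) and the thumb plate at (328,172). The scene view shows the peg at (304,222) and the thumb plate at (160,292). Next I'll rectify both views onto the disc plane.

```bash
cat > h.py <<'E'
import numpy as np,cv2
from station import monitor, optics
def ray(c,u,v):
    T=c["world_from_camera"];d=T[:3,:3]@np.linalg.inv(c["K"])@[u,v,1];return T[:3,3],d
def onz(c,u,v,z):
    o,d=ray(c,u,v);return o+d*(z-o[2])/d[2]
def rect(c,z,x0,y0,w,h,s):
    # top-down picture of plane z: column = (y0-y)*s, row=(x0-x)*s  (x0,y0 = max x, max y)
    T=np.linalg.inv(c["world_from_camera"])
    H=c["K"]@T[:3]@np.array([[0,-1/s,x0],[-1/s,0,y0],[0,0,z],[0,0,1.]])
    return cv2.warpPerspective(c["color"],H,(w,h),flags=cv2.INTER_LINEAR|cv2.WARP_INVERSE_MAP)
E
python3 - <<'E'
from h import *
ims=[]
for n,u,v in(("scene",276,262),("side",339,238)):
    c=optics.capture(n);print(n,onz(c,u,v,59))
    p=onz(c,u,v,59)
    if n=="scene":x0,y0=round(p[0]+180),round(p[1]+150);print(x0,y0)
    im=rect(c,59,x0,y0,400,400,1);g=cv2.GaussianBlur(cv2.cvtColor(im,cv2.COLOR_BGR2GRAY),(5,5),1)
    # disc: grey = low saturation, bright
    hc=cv2.HoughCircles(g,cv2.HOUGH_GRADIENT,1,5,param1=100,param2=15,minRadius=116,maxRadius=124)
    if hc is not None:
        for a in hc[0][:4]: print("disc",x0-a[1],y0-a[0],a[2])
    ims.append(im)
cv2.imwrite("pics/r0.png",np.hstack(ims))
E
```

```text
scene [597.47180938  19.47193249  59.        ]
777 169
disc 591.5 18.5 120.1
disc 606.5 15.5 119.0
disc 601.5 16.5 123.4
disc 586.5 19.5 123.4
side [586.57867975  38.25008497  59.        ]
disc 591.5 19.5 120.1
disc 590.5 24.5 123.4
disc 594.5 34.5 123.4
disc 586.5 31.5 123.4
```

View pics/r0.png

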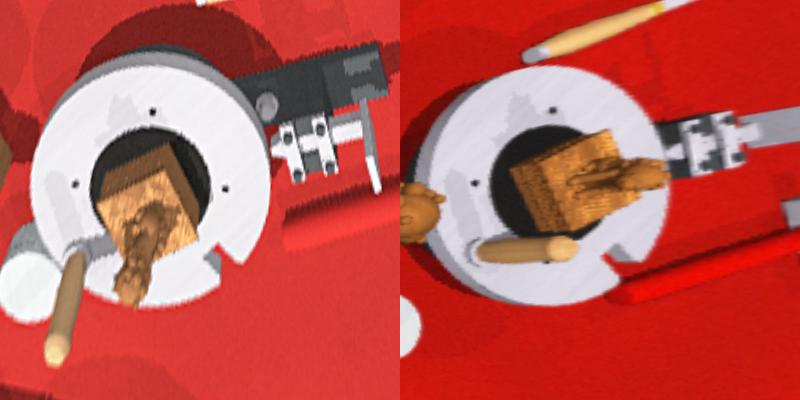

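The axis agrees in both views at (591.5, 19). The peg base is near (527,91), about 97 mm from the axis, and the slot is near (515,-63). Next I'll zoom in on the plate's top edge (z=97), the peg top (z=129) and the slot (z=59).

Run:
```python
from h import *
C=[optics.capture(n) for n in("scene","side")]
rows=[]
for z,x0,y0 in((97,690,-140),(129,580,150),(59,570,-10)):
    rows.append(np.hstack([rect(c,z,x0,y0,400,200,4 if z!=129 else 4) if 0 else rect(c,z,x0,y0,400,200,3 if z!=129 else 3) for c in C]))
cv2.imwrite("pics/r1.png",np.vstack(rows))
```

```text
(no output)
```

View pics/r1.png

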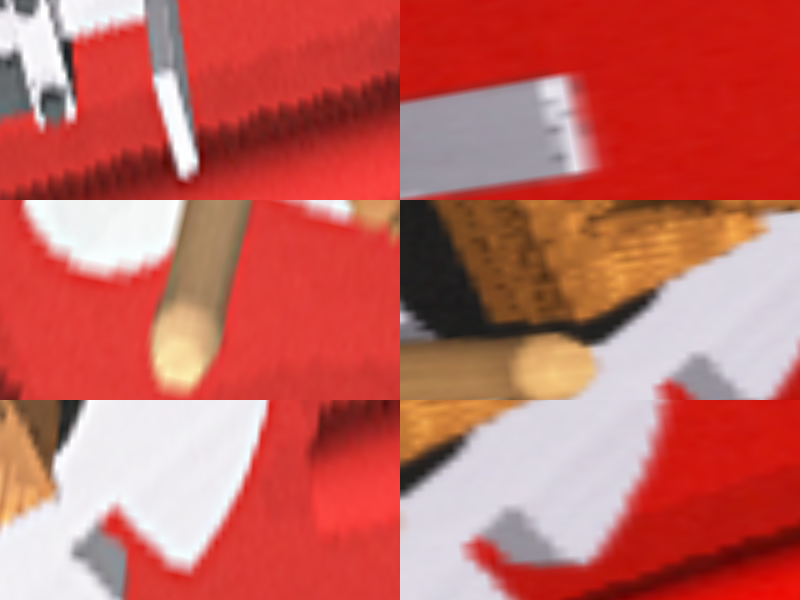

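I read the plate centre at (648.7,-197), 224 mm from the axis, with the bolt direction about 14° from -y. The peg top is at (527,92), about 98 mm out, at 131.5°. The slot's near corner is (515,-74), 120 mm out, so the slot centre is about -136° and the disc joint about -60°. The plan is to cage the peg loosely between the fingers and lead it round to 194°.

```bash
cat >> h.py <<'E'
from scipy.spatial.transform import Rotation as Ro
def to(p,yaw=None):
    "tool shift (m) and turn about tool z (deg) to world p (mm), tool-y line at yaw deg"
    s=monitor.get_state();R=Ro.from_rotvec(s["eef_rot"]).as_matrix()
    y=np.degrees(np.arctan2(R[1,1],R[0,1]))
    d=R.T@(np.array(p)-s["position"])/1000
    t=0 if yaw is None else -(((yaw-y)+90)%180-90)
    return np.round(d,4).tolist(),round(t,1),round(y,1)
E
python3 -c "
from h import *
print(to([527,92,225],42))"
```

```text
([-0.4542, -0.3923, -0.0103], np.float64(26.0), np.float64(68.0))
```

Emit:
{"fn": "play_rows", "kwargs": {
  "moves": [
    [0.05,[-0.015,-0.013,-0.01],[0,0,2]],
    [0.05,[-0.05,-0.043,-0.01],[0,0,4]],
    [0.05,[-0.085,-0.073,-0.01],[0,0,6]],
    [0.05,[-0.12,-0.104,-0.01],[0,0,8]],
    [0.05,[-0.155,-0.134,-0.01],[0,0,10]],
    [0.05,[-0.19,-0.164,-0.01],[0,0,12]],
    [0.05,[-0.225,-0.194,-0.01],[0,0,14]],
    [0.05,[-0.26,-0.225,-0.01],[0,0,16]],
    [0.05,[-0.295,-0.255,-0.01],[0,0,18]],
    [0.05,[-0.33,-0.285,-0.01],[0,0,20]],
    [0.05,[-0.365,-0.315,-0.01],[0,0,22]],
    [0.05,[-0.395,-0.341,-0.01],[0,0,24]],
    [0.05,[-0.425,-0.367,-0.01],[0,0,25]],
    [0.05,[-0.445,-0.384,-0.01],[0,0,26]],
    [0.05,[-0.454,-0.392,-0.01],[0,0,26]],
    [0.05,[-0.454,-0.392,-0.01],[0,0,26]],
    [0.05,[-0.454,-0.392,-0.01],[0,0,26]],
    [0.05,[-0.454,-0.392,-0.01],[0,0,26]]
  ]
}}

```text
t: 2.1
position: [526.6, 93.4, 224.9]
eef_rot: [-1.276, -2.871, -0.0]
contact_force: [-0.4, 0.5, 0.1]
gripper_width: 49.8
finger_force: 0.0
```

Run:
```python
from h import *
s=monitor.get_state();print(s["position"],s["gripper_width"])
c=optics.capture("wrist");cv2.imwrite("pics/w1.png",c["color"])
# rectify the wrist view on z=129 and z=59
T=np.eye(4);T[:3,:3]=Ro.from_rotvec(s["eef_rot"]).as_matrix();T[:3,3]=s["position"]
c["world_from_camera"]=T@c["hand_eye"]
im=np.hstack([rect(c,129,620,160,400,500,2.5),rect(c,59,680,160,400,500,1.5)])
cv2.imwrite("pics/w1r.png",im)
print(to([527,92,100],42))
```

```text
[526.57183506  93.41390782 224.88716635] 49.84653458566313
([-0.0013, -0.0007, 0.1249], np.float64(0.1), np.float64(42.1))
```

View pics/w1r.png

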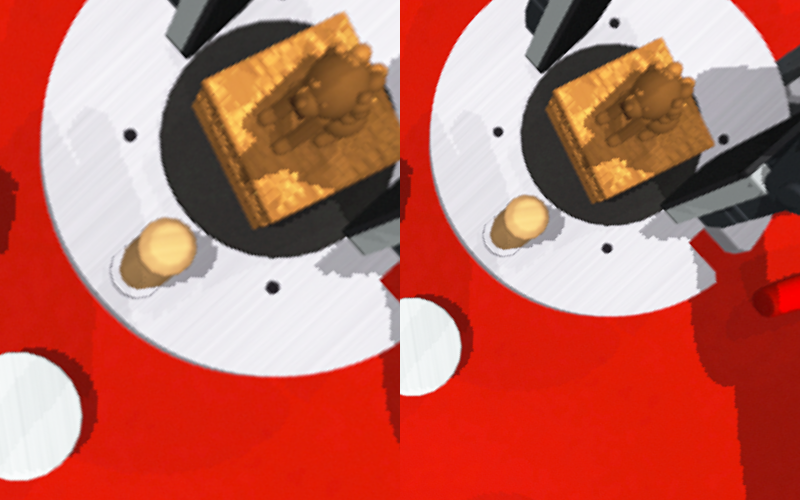

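The wrist view puts the peg top at (521.6,93.2) and its base at (522,91.3). I'll use (524,92), and it sits between the fingers. Now I'll descend to TCP z 98.

```bash
python3 -c "
from h import *
print(to([524,92,98],42.5))"
```

```text
([0.0007, -0.0029, 0.1269], np.float64(-0.4), np.float64(42.1))
```

Emit:
{"fn": "play_rows", "kwargs": {
  "moves": [
    [0.05,[0,-0.003,0.015],[0,0,0]],
    [0.05,[0.001,-0.003,0.035],[0,0,0]],
    [0.05,[0.001,-0.003,0.055],[0,0,0]],
    [0.05,[0.001,-0.003,0.075],[0,0,0]],
    [0.05,[0.001,-0.003,0.09],[0,0,0]],
    [0.05,[0.001,-0.003,0.105],[0,0,0]],
    [0.05,[0.001,-0.003,0.117],[0,0,0]],
    [0.05,[0.001,-0.003,0.125],[0,0,0]],
    [0.05,[0.001,-0.003,0.127],[0,0,0]],
    [0.05,[0.001,-0.003,0.127],[0,0,0]],
    [0.05,[0.001,-0.003,0.127],[0,0,0]]
  ]
}}

```text
t: 3.25
position: [524.4, 91.2, 98.5]
eef_rot: [1.277, 2.869, 0.001]
contact_force: [0.2, 1.3, -0.8]
gripper_width: 49.8
finger_force: 0.0
```

Run:
```python
from h import *
s=monitor.get_state();print(s["position"],s["contact_force"])
R=Ro.from_rotvec(s["eef_rot"]).as_matrix();y=np.degrees(np.arctan2(R[1,1],R[0,1]))
A=np.array([591,19.])
# peg trails TCP by (opening-24)/2/98 rad: TCP leads
for a in np.arange(136,205,4):
    p=[*(A+98*np.array([np.cos(np.radians(a)),np.sin(np.radians(a))])),98]
    d,t,_=to(p,a-90);print(a,[round(v,3) for v in d],round(float(t)))
```

```text
[524.39234574  91.16774503  98.49763226] [ 0.19724504  1.27001951 -0.78726908]
136 [-0.0, -0.006, 0.001] -4
140 [-0.001, -0.012, 0.001] -8
144 [-0.002, -0.019, 0.001] -12
148 [-0.004, -0.026, 0.001] -16
152 [-0.006, -0.032, 0.001] -20
156 [-0.009, -0.039, 0.001] -24
160 [-0.012, -0.045, 0.001] -28
164 [-0.015, -0.051, 0.001] -32
168 [-0.019, -0.056, 0.001] -36
172 [-0.023, -0.062, 0.001] -40
176 [-0.028, -0.067, 0.001] -44
180 [-0.033, -0.072, 0.001] -48
184 [-0.038, -0.076, 0.001] -52
188 [-0.043, -0.08, 0.001] -56
192 [-0.049, -0.084, 0.001] -60
196 [-0.055, -0.087, 0.001] -64
200 [-0.061, -0.09, 0.001] -68
204 [-0.068, -0.092, 0.001] -72
```

Emit:
{"fn": "play_rows", "kwargs": {
  "moves": [
    [0.036,[0,0,0],[0,0,0]],
    [0.036,[0,0,0],[0,0,0]],
    [0.036,[0,-0.003,0],[0,0,-2]],
    [0.036,[0,-0.006,0],[0,0,-4]],
    [0.036,[0,-0.009,0],[0,0,-6]],
    [0.036,[-0.001,-0.012,0],[0,0,-8]],
    [0.036,[-0.002,-0.017,0],[0,0,-11]],
    [0.036,[-0.003,-0.022,0],[0,0,-14]],
    [0.036,[-0.005,-0.028,0],[0,0,-17.5]],
    [0.036,[-0.007,-0.034,0],[0,0,-21]],
    [0.036,[-0.009,-0.039,0],[0,0,-24]],
    [0.036,[-0.012,-0.045,0],[0,0,-28]],
    [0.036,[-0.015,-0.051,0],[0,0,-32]],
    [0.036,[-0.019,-0.056,0],[0,0,-36]],
    [0.036,[-0.023,-0.062,0],[0,0,-40]],
    [0.036,[-0.028,-0.067,0],[0,0,-44]],
    [0.036,[-0.032,-0.071,0],[0,0,-47]],
    [0.036,[-0.035,-0.073,0],[0,0,-49]],
    [0.036,[-0.036,-0.074,0],[0,0,-50]],
    [0.036,[-0.036,-0.074,0],[0,0,-50]]
  ]
}}

```text
t: 5.25
position: [493.3, 14.8, 98.0]
eef_rot: [-0.055, 3.141, -0.0]
contact_force: [-0.3, 0.2, -0.3]
gripper_width: 35.9
finger_force: 0.0
```

Run:
```python
from h import *
C=[optics.capture(n) for n in("scene","side")]
cv2.imwrite("pics/r2.png",np.hstack([rect(c,59,780,140,400,500,1.3) for c in C]))
for a in np.arange(182,205,2):
    p=[*(np.array([591,19.])+98*np.array([np.cos(np.radians(a)),np.sin(np.radians(a))])),98]
    d,t,_=to(p,a-90);print(a,[round(v,4) for v in d],round(float(t),1))
```

```text
182 [0.0002, 0.0007, -0.0001] -0.0
184 [0.0001, -0.0027, -0.0001] -2.0
186 [-0.0001, -0.0061, -0.0001] -4.0
188 [-0.0004, -0.0096, -0.0001] -6.0
190 [-0.0008, -0.013, -0.0001] -8.0
192 [-0.0013, -0.0163, -0.0001] -10.0
194 [-0.002, -0.0197, -0.0001] -12.0
196 [-0.0028, -0.023, -0.0001] -14.0
198 [-0.0037, -0.0263, -0.0001] -16.0
200 [-0.0047, -0.0296, -0.0001] -18.0
202 [-0.0058, -0.0328, -0.0001] -20.0
204 [-0.007, -0.036, -0.0001] -22.0
```

View pics/r2.png

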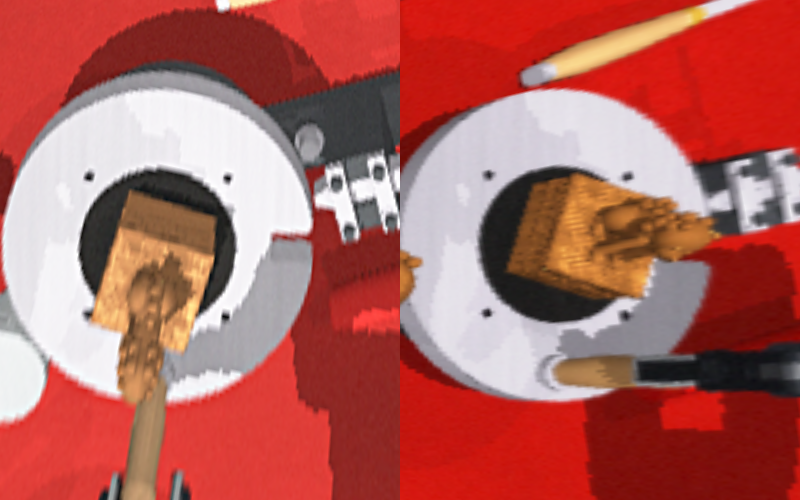

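The peg base is at (491.5,24.6), about 177°, and the slot is near -91°. The lion is riding along with the disc. Next I'll go round to a TCP angle of about 196.5°, then lift off for a closer look.

Emit:
{"fn": "play_rows", "kwargs": {
  "moves": [
    [0.036,[0,-0.002,0],[0,0,-1]],
    [0.036,[0,-0.006,0],[0,0,-4]],
    [0.036,[-0.001,-0.011,0],[0,0,-7]],
    [0.036,[-0.001,-0.016,0],[0,0,-10]],
    [0.036,[-0.002,-0.02,0],[0,0,-12]],
    [0.036,[-0.003,-0.0225,0],[0,0,-14]],
    [0.036,[-0.003,-0.024,0],[0,0,-14.5]],
    [0.036,[-0.003,-0.024,0],[0,0,-14.5]],
    [0.036,[-0.003,-0.021,0],[0,0,-14.5]],
    [0.036,[-0.003,-0.021,-0.01],[0,0,-14.5]],
    [0.036,[-0.003,-0.021,-0.03],[0,0,-14.5]],
    [0.036,[-0.003,-0.021,-0.06],[0,0,-14.5]],
    [0.036,[-0.003,-0.021,-0.09],[0,0,-14.5]],
    [0.036,[-0.003,-0.021,-0.11],[0,0,-14.5]],
    [0.036,[-0.003,-0.021,-0.12],[0,0,-14.5]],
    [0.036,[-0.003,-0.021,-0.12],[0,0,-14.5]]
  ]
}}

```text
t: 6.95
position: [497.3, -5.9, 219.2]
eef_rot: [-0.451, 3.107, -0.001]
contact_force: [0.2, -0.0, -0.6]
gripper_width: 36.0
finger_force: 0.0
```

```bash
python3 -c "
from h import *
s=monitor.get_state();R=Ro.from_rotvec(s['eef_rot']).as_matrix();c=optics.capture('wrist');print(s['position'],R.round(2),c['hand_eye'].round(2))
print(to([560,-60,300],104))"
```

```text
[497.28805193  -5.94257939 219.24811675] [[-0.96 -0.28  0.  ]
 [-0.28  0.96 -0.  ]
 [-0.   -0.   -1.  ]] [[  -0.     -0.95   -0.32   83.91]
 [   1.     -0.      0.      0.76]
 [  -0.     -0.32    0.95 -159.85]
 [   0.      0.      0.      1.  ]]
([-0.0451, -0.0698, -0.0822], np.float64(2.5), np.float64(106.5))
```

```bash
python3 -c "
from h import *
print(to([700,-105,260],104))"
```

```text
([-0.1666, -0.1527, -0.0421], np.float64(2.5), np.float64(106.5))
```

Emit:
{"fn": "play_rows", "kwargs": {
  "moves": [
    [0.03,[-0.01,-0.009,-0.01],[0,0,0]],
    [0.02,[-0.035,-0.032,-0.02],[0,0,1]],
    [0.01,[-0.065,-0.06,-0.03],[0,0,2]],
    [0,[-0.095,-0.087,-0.04],[0,0,2.5]],
    [0,[-0.125,-0.115,-0.042],[0,0,2.5]],
    [0,[-0.15,-0.137,-0.042],[0,0,2.5]],
    [0,[-0.164,-0.15,-0.042],[0,0,2.5]],
    [0,[-0.167,-0.153,-0.042],[0,0,2.5]],
    [0,[-0.167,-0.153,-0.042],[0,0,2.5]],
    [0,[-0.167,-0.153,-0.042],[0,0,2.5]]
  ]
}}

```text
t: 8.0
position: [699.8, -104.8, 259.5]
eef_rot: [0.383, -3.118, -0.0]
contact_force: [-0.5, 0.5, -0.6]
gripper_width: -0.2
finger_force: 0.0
```

Run:
```python
from h import *
s=monitor.get_state();print(s["position"])
c=optics.capture("wrist")
T=np.eye(4);T[:3,:3]=Ro.from_rotvec(s["eef_rot"]).as_matrix();T[:3,3]=s["position"]
c["world_from_camera"]=T@c["hand_eye"]
cv2.imwrite("pics/w3.png",np.hstack([rect(c,59,720,70,400,500,2),rect(c,52,690,-60,400,500,3)]))
```

```text
[ 699.77279661 -104.78050019  259.47875097]
```

View pics/w3.png

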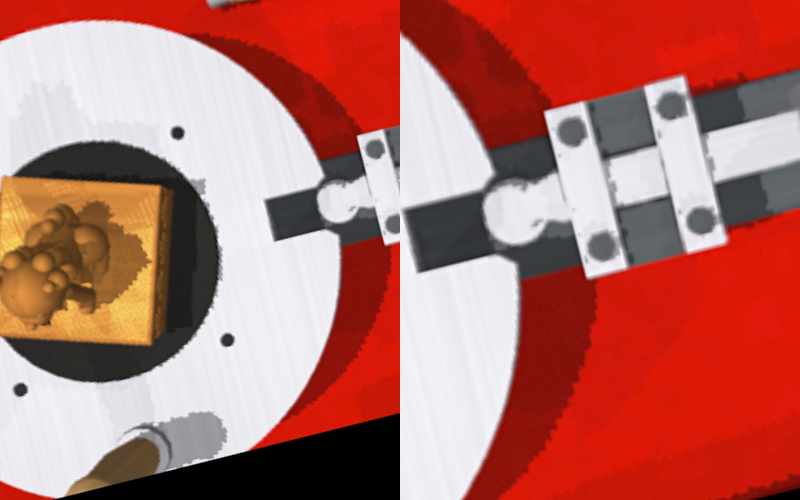

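The wrist view, with an axis fit of (590,19.5), puts the slot mouth at (617,-95.5), which is 13.1°. The bolt bar points (630,-140) and (643,-187) give 14.1–14.5°. The misalignment is about 1.2° (0.02 rad), inside the 0.05 tolerance. Next I'll go outside the thumb plate with the fingers shut and their side faces towards it.

```bash
python3 -c "
from h import *
print(to([656.5,-238,250],14.5), monitor.get_state()['joint_pos'])"
```

```text
([0.0743, -0.1188, 0.0099], np.float64(89.5), np.float64(104.0)) [-1.84624108e-01  1.79172706e-01  1.29925030e+00  3.30713613e-05
  1.66321102e+00 -2.00027004e+00]
```

Emit:
{"fn": "play_rows", "kwargs": {
  "moves": [
    [0,[0.004,-0.006,0],[0,0,5]],
    [0,[0.012,-0.02,0],[0,0,12]],
    [0,[0.02,-0.033,0],[0,0,19]],
    [0,[0.029,-0.046,0],[0,0,26]],
    [0,[0.037,-0.06,0],[0,0,33]],
    [0,[0.046,-0.073,0],[0,0,40]],
    [0,[0.054,-0.086,0],[0,0,47]],
    [0,[0.062,-0.099,0],[0,0,54]],
    [0,[0.07,-0.112,0],[0,0,61]],
    [0,[0.074,-0.119,0],[0,0,68]],
    [0,[0.074,-0.119,0.01],[0,0,75]],
    [0,[0.074,-0.119,0.01],[0,0,82]],
    [0,[0.074,-0.119,0.01],[0,0,88]],
    [0,[0.074,-0.119,0.01],[0,0,89.5]],
    [0,[0.074,-0.119,0.01],[0,0,89.5]]
  ]
}}

```text
t: 9.55
position: [657.2, -238.2, 250.3]
eef_rot: [1.92, 2.486, 0.0]
contact_force: [0.5, 0.0, -1.5]
gripper_width: -0.1
finger_force: 0.0
```

```bash
python3 -c "
from h import *
print(to([656.5,-238,75],14.5))
print(monitor.get_state()['position'],Ro.from_rotvec(monitor.get_state()['eef_rot']).as_matrix().round(2))"
```

```text
([0.0004, -0.0007, 0.1753], np.float64(0.1), np.float64(14.6))
[ 657.19919284 -238.18966075  250.3312446 ] [[-0.25  0.97  0.  ]
 [ 0.97  0.25 -0.  ]
 [-0.    0.   -1.  ]]
```

Emit:
{"fn": "play_rows", "kwargs": {
  "moves": [
    [0,[0,0,0.015],[0,0,0]],
    [0,[0,0,0.04],[0,0,0]],
    [0,[0,0,0.07],[0,0,0]],
    [0,[0,0,0.1],[0,0,0]],
    [0,[0,0,0.125],[0,0,0]],
    [0,[0,0,0.145],[0,0,0]],
    [0,[0,0,0.16],[0,0,0]],
    [0,[0,0,0.17],[0,0,0]],
    [0,[0,0,0.175],[0,0,0]],
    [0,[0,0,0.175],[0,0,0]],
    [0,[0,0,0.175],[0,0,0]]
  ]
}}

```text
t: 10.65
position: [657.9, -238.8, 75.7]
eef_rot: [1.922, 2.484, 0.0]
contact_force: [0.5, -0.1, 1.4]
gripper_width: -0.0
finger_force: 0.0
```

Emit:
{"fn": "play_rows", "kwargs": {
  "moves": [
    [0,[0.004,0,0],[0,0,0]],
    [0,[0.01,0,0],[0,0,0]],
    [0,[0.016,0,0],[0,0,0]],
    [0,[0.02,0,0],[0,0,0]],
    [0,[0.024,0,0],[0,0,0]],
    [0,[0.028,0,0],[0,0,0]],
    [0,[0.031,0,0],[0,0,0]],
    [0,[0.031,0,0],[0,0,0]]
  ]
}}

```text
t: 11.45
position: [649.7, -208.3, 74.9]
eef_rot: [1.923, 2.484, 0.0]
contact_force: [0.2, -0.1, -0.4]
gripper_width: -0.1
finger_force: 0.0
```

Emit:
{"fn": "play_rows", "kwargs": {
  "moves": [
    [0,[0.001,0,0],[0,0,0]],
    [0,[0.003,0,0],[0,0,0]],
    [0,[0.005,0,0],[0,0,0]],
    [0,[0.007,0,0],[0,0,0]],
    [0,[0.009,0,0],[0,0,0]]
  ]
}}

```text
t: 11.95
position: [647.5, -199.8, 74.9]
eef_rot: [1.923, 2.484, -0.0]
contact_force: [0.6, -2.8, 0.7]
gripper_width: -0.1
finger_force: 1.8
```

Emit:
{"fn": "play_rows", "kwargs": {
  "moves": [
    [0,[0.001,0,0],[0,0,0]],
    [0,[0.003,0,0],[0,0,0]],
    [0,[0.005,0,0],[0,0,0]],
    [0,[0.007,0,0],[0,0,0]]
  ]
}}

```text
t: 12.35
position: [645.7, -193.0, 74.8]
eef_rot: [1.923, 2.484, -0.0]
contact_force: [0.3, -3.1, 0.7]
gripper_width: 0.3
finger_force: 1.8
```

Emit:
{"fn": "play_rows", "kwargs": {
  "moves": [
    [0,[0.002,0,0],[0,0,0]],
    [0,[0.004,0,0],[0,0,0]],
    [0,[0.006,0,0],[0,0,0]],
    [0,[0.008,0,0],[0,0,0]],
    [0,[0.01,0,0],[0,0,0]]
  ]
}}

```text
t: 12.85
position: [643.2, -183.3, 74.8]
eef_rot: [-1.923, -2.484, 0.0]
contact_force: [0.5, -2.8, 1.3]
gripper_width: 0.1
finger_force: 1.8
```

Emit:
{"fn": "play_rows", "kwargs": {
  "moves": [
    [0,[0.001,0,0],[0,0,0]],
    [0,[0.002,0,0],[0,0,0]],
    [0,[0.003,0,0],[0,0,0]]
  ]
}}

```text
t: 13.15
position: [642.4, -180.5, 74.8]
eef_rot: [-1.923, -2.484, 0.0]
contact_force: [-0.2, -3.0, 2.0]
gripper_width: 0.2
finger_force: 1.8
```

Emit:
{"fn": "play_rows", "kwargs": {
  "moves": [
    [0,[0.001,0,0],[0,0,0]],
    [0,[0.002,0,0],[0,0,0]],
    [0,[0.002,0,0],[0,0,0]]
  ]
}}

```text
t: 13.45
position: [642.2, -179.6, 75.0]
eef_rot: [1.922, 2.482, -0.002]
contact_force: [2.2, -11.1, -0.3]
gripper_width: 0.0
finger_force: 5.9
```

Emit:
{"fn": "play_rows", "kwargs": {
  "moves": [
    [0,[0.001,0,0],[0,0,0]],
    [0,[0.001,0,0],[0,0,0]],
    [0,[0.001,0,0],[0,0,0]]
  ]
}}

```text
t: 13.75
position: [642.1, -179.5, 75.0]
eef_rot: [1.922, 2.481, -0.003]
contact_force: [6.6, -16.7, -1.1]
gripper_width: 0.0
finger_force: 8.9
```

Emit:
{"fn": "play_rows", "kwargs": {
  "moves": [
    [0,[-0.005,0,0],[0,0,0]],
    [0,[-0.015,0,0],[0,0,0]],
    [0,[-0.03,0,0],[0,0,0]],
    [0,[-0.03,0,-0.02],[0,0,0]],
    [0,[-0.03,0,-0.06],[0,0,0]],
    [0,[-0.03,0,-0.1],[0,0,0]],
    [0,[-0.03,0,-0.14],[0,0,0]],
    [0,[-0.03,0,-0.17],[0,0,0]],
    [0,[-0.07,0,-0.18],[0,0,0]],
    [0,[-0.11,0,-0.18],[0,0,0]],
    [0,[-0.13,0,-0.18],[0,0,0]],
    [0,[-0.13,0,-0.18],[0,0,0]],
    [0,[-0.13,0,-0.18],[0,0,0]]
  ]
}}

```text
t: 15.05
position: [674.2, -304.2, 254.1]
eef_rot: [-1.923, -2.483, -0.0]
contact_force: [-0.3, -0.2, 0.5]
gripper_width: -0.2
finger_force: 0.0
```

Run:
```python
from h import *
s=monitor.get_state();print(s["position"],s["contact_force"])
c=optics.capture("wrist")
T=np.eye(4);T[:3,:3]=Ro.from_rotvec(s["eef_rot"]).as_matrix();T[:3,3]=s["position"]
c["world_from_camera"]=T@c["hand_eye"]
cv2.imwrite("pics/w4.png",np.hstack([rect(c,59,720,70,400,500,1.5),rect(optics.capture("scene"),66,720,100,400,500,1.5)]))
```

```text
[ 674.22519473 -304.18102835  254.14797418] [-0.32675931 -0.16650026  0.50630414]
```

View pics/w4.png

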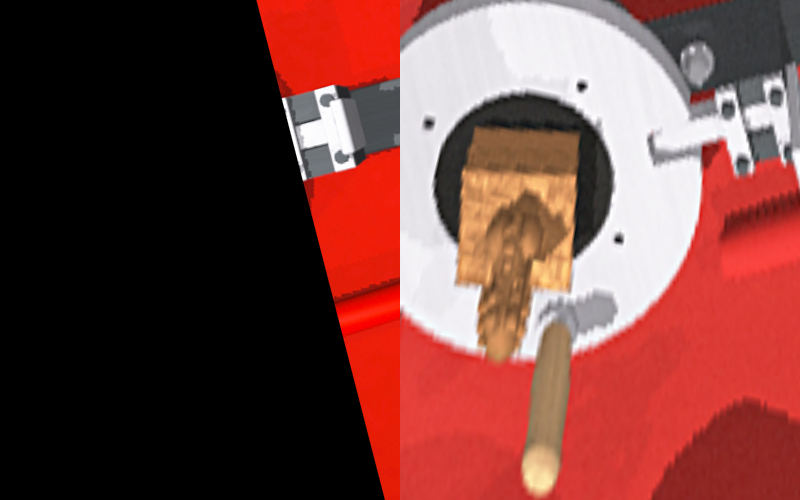

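The bolt is in the slot (right view, about (680,145)) and the thumb plate is up against the guide block (left view, about (345,125)). It came to a hard stop there, the lion is still on its pad, and the robot is clear of everything.

```bash
python3 -c "
from station import ticket
print(ticket.finish_job())"
```

```text
the job is handed in; nothing more can be done
None
```

The stand is locked and the job is handed in: the bolt is fully home in the disc's slot, against a hard stop, the small lion rode round on its pad, and none of the other objects were touched.

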